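# Lids back on the spice pots

## Robot

A 7-joint arm with a two-finger parallel gripper is mounted at the origin on a cart in front of the work surface, level with it; the furniture and walls round the work are solid. World frame = base frame: x ahead of the robot, y to its left, z up, the work surface at z = 0. Lengths are in m, angles in rad, forces in N, time in s.
With the tool pointing down it reaches from about 0.375 to 0.925 m from the base axis. Payload 3.1 kg.
Tool frame: the origin (TCP) lies between the finger pads; the fingertips stand 19 mm ahead of it and the grasp point (between the pads) is the TCP; z points along the fingers, y is the direction in which the jaws open and shut (so a half turn about z gives the same grasp; the last joint's range is limited). The gripper opens to 85 mm and grips with 20 to 120 N. Pads are 22 mm wide; open, the fingers measure 114 mm over their backs; the gripper's body (76 mm by 85 mm) begins 54 mm behind the grasp point. The pads swing forward as they close: fully open they stand 13 mm farther back than shut.
Start: joints at [1.138, 0.383, 0.044, 1.598, -0.018, 1.161, -0.05], TCP at [0.214, -0.614, 0.25] pointing down, gripper open.
Joint ranges: [-2.61, 2.61], [-0.41, 2.15], [-1.48, 1.57], [0, 2.5], [-1.57, 4.71], [0.05, 1.97], [-2.85, 2.85]. Speed limits (rad/s): [2.79, 2.79, 3.14, 3.14, 3.14, 3.14, 3.14].

## Interface

Orientations are given as a unit quaternion [x, y, z, w].
In Python, from bench import move_ptp, movel, move_j, move_gripper, pause, inverse_kinematics, read_camera, camera_params, MotionError, sign_off, look_for, tip_of, read_time_s, read_qpos, read_joint_vel, read_effort, read_eef_pos, read_tcp_rot, read_ft_force, read_ft_torque, read_finger_gap gives the robot as it stands. Calls block until the motion is done:
- move_ptp(position, orientation): joint-space move of the TCP to a pose.
- movel(position, orientation=None, speed=0.15): straight line of the TCP; orientation=None keeps the orientation; speed is the mean speed in m/s.
- move_j(angles): joint-space move.
- move_gripper(opening, effort=None): finger opening in m; effort is the grip in N (None keeps the last); returns when the fingers have stopped.
- pause(seconds).
- inverse_kinematics(position, orientation): joint angles nearest the present ones, or None.
- read_camera(name): name is "scene" or "top" or "wrist"; returns the picture (480x640x3 uint8, red, green, blue); there is no depth.
- camera_params(name): a dict with "K" (3x3 intrinsics, pixels), "camera_from_world" (4x4, takes a point from world to camera coordinates). Camera axes: x right, y down, z forward; pixel columns grow to the right and rows downward; lengths in m; the calibration is good to about 2 mm. The wrist camera is an equidistant fisheye: a pixel r from the principal point sees the ray r / f radians off the axis. A picture is of the moment at which its call begins: read the wrist's pose just before it. camera_params takes no time and is no camera call; for the wrist camera it gives the pose at the moment of the call.
A pose or a line that the arm cannot do raises MotionError and nothing moves.
- sign_off(): hands the job in, once; it reports no verdict.
Trained networks look in the newest picture that a camera, given by its name, has taken for a name from the list of things; names that differ only in an ending like _2 or _b are one class to them, and where a whole thing is asked for, a point or a joint stands for the part that bears it (a point fixed in the world has none). Each returns a list of dicts, best first, with "confidence" (0 to 1); they miss things now and then, are a little off and sometimes report something else, mostly with a low value. They report only what shows in the picture. A call takes as long as a camera call. They do not tell look-alikes from the thing itself.
- look_for(camera, name): "at" ([column, row] in pixels, amid what is visible of it).
- tip_of(camera, name): "at" ([column, row] in pixels: a listed point, or the origin of a listed thing).
Readings, each from a call of its own:
- read_time_s(): time.
- read_qpos(): joint angles.
- read_joint_vel(): joint speeds.
- read_effort(): joint torques, N m.
- read_eef_pos(): TCP position.
- read_tcp_rot(): TCP orientation.
- read_ft_force(): force on the tool from outside, world axes, zero at the start.
- read_ft_torque(): the same for the moment, N m.
- read_finger_gap(): finger opening in m.
Only numpy, scipy, OpenCV 4.12 (cv2) and the standard library are available. Lean on these libraries where they do the work, as an engineer would, in place of code of your own. Each camera call takes 0.05 s, during which the arm holds its last target. There are 200 camera calls.

## Task

The four spice pots are washed and dry, and their wooden lids are piled on the cork mat. Take the pile apart and put each lid on its own pot, the one whose mouth it fits, pressed fully home so that it lies flat on the rim. Leave the pots standing where they are and do not disturb the brown cup or the black-capped jar.

Things in the scene. Friction and masses are not known exactly. Their poses are not given: they have to be found in the camera images.
- lid_white: smallest lid, of the white pot: pale wood, loose, about 30 g, 24 mm high: flat disc 40 mm across, 14 mm thick, gripped across its edge; below it a plug 26 mm across, 10 mm deep, foot chamfered 3 mm. Origin: centre of the plug's underside, z up; disc from z = 10 to 24 mm. Starts plug down, on top of the stack, on the second smallest lid, within about 3 mm of its axis.
- pot_white: smallest pot: open round stoneware spice pot, white, loose, about 200 g, 56 mm high, 54 mm across its belly (at mid-height) and 38 mm across the rim (wall 4 mm), mouth 30 mm inside, so its lid's plug has 2 mm room all round. Origin: centre of the underside, z up. With its own lid fully home the lid's disc lies flat on the rim: lid origin 46 mm above the pot's origin, on its axis.
- lid_sage: second smallest lid, of the sage-green pot: dark brown wood, loose, about 42 g, 24 mm high: flat disc 49 mm across, 14 mm thick, gripped across its edge; below it a plug 35 mm across, 10 mm deep, foot chamfered 3 mm. Origin: centre of the plug's underside, z up; disc from z = 10 to 24 mm. Starts plug down, in the stack, on the second largest lid, within about 3 mm of its axis.
- pot_sage: second smallest pot: open round stoneware spice pot, sage-green, loose, about 270 g, 62 mm high, 63 mm across its belly (at mid-height) and 47 mm across the rim (wall 4 mm), mouth 39 mm inside, so its lid's plug has 2 mm room all round. Origin: centre of the underside, z up. With its own lid fully home the lid's disc lies flat on the rim: lid origin 52 mm above the pot's origin, on its axis.
- lid_yellow: second largest lid, of the mustard-yellow pot: pale wood, loose, about 54 g, 24 mm high: flat disc 58 mm across, 14 mm thick, gripped across its edge; below it a plug 44 mm across, 10 mm deep, foot chamfered 3 mm. Origin: centre of the plug's underside, z up; disc from z = 10 to 24 mm. Starts plug down, in the stack, on the largest lid, within about 3 mm of its axis.
- pot_yellow: second largest pot: open round stoneware spice pot, mustard-yellow, loose, about 340 g, 68 mm high, 72 mm across its belly (at mid-height) and 56 mm across the rim (wall 4 mm), mouth 48 mm inside, so its lid's plug has 2 mm room all round. Origin: centre of the underside, z up. With its own lid fully home the lid's disc lies flat on the rim: lid origin 58 mm above the pot's origin, on its axis.
- lid_blue: largest lid, of the blue pot: dark brown wood, loose, about 66 g, 24 mm high: flat disc 67 mm across, 14 mm thick, gripped across its edge; below it a plug 53 mm across, 10 mm deep, foot chamfered 3 mm. Origin: centre of the plug's underside, z up; disc from z = 10 to 24 mm. Starts plug down, bottom of the stack, on a fixed cork mat 124 mm across, 12 mm high.
- pot_blue: largest pot: open round stoneware spice pot, blue, loose, about 420 g, 74 mm high, 81 mm across its belly (at mid-height) and 65 mm across the rim (wall 4 mm), mouth 57 mm inside, so its lid's plug has 2 mm room all round. Origin: centre of the underside, z up. With its own lid fully home the lid's disc lies flat on the rim: lid origin 64 mm above the pot's origin, on its axis.
- cup: bystander: small brown earthenware cup with a handle, 62 mm across, 88 mm with the handle, 50 mm high, standing empty in front. Origin: centre of its underside. To be left alone.
- honey_jar: bystander: glass jar with a black screw cap, 63 mm across, 94 mm high, standing behind the pots. Origin: centre of its underside. To be left alone. Close behind the work wall cabinets hang 0.46 m above the worktop: beyond x = 0.58, and at the left corner beyond about x + y = 0.84. Keep the wrist out from under them: lift no higher than needed (the lid stack is 108 mm high).
Mind the look-alikes: they are no part of the job. Leave any blue or orange look-alike of the lid_white alone. What is shaped like the pot_sage but red is not meant.

How it is judged:
At the end, for the whole second after the job is handed in: Each lid lies on its own pot, plug in the mouth: centred within 5 mm, not more than 3 mm above (or 4 mm below) its seat, parallel to the rim within 0.06 rad; lids upright within 0.1 rad, everything at rest (horizontal distance between lid_white and pot_white below 0.005 m and z of lid_white in the frame of pot_white between 0.042 and 0.049 m and angle between the z axis of lid_white and the z axis of pot_white, either way round below 0.06 rad and angle between each of lid_white, lid_sage, lid_yellow, lid_blue's own z axis and vertical below 0.1 rad and linear speed of each of lid_white, pot_white, lid_sage, pot_sage, lid_yellow, pot_yellow, lid_blue, pot_blue below 0.02 m/s and horizontal distance between lid_sage and pot_sage below 0.005 m and z of lid_sage in the frame of pot_sage between 0.048 and 0.055 m and angle between the z axis of lid_sage and the z axis of pot_sage, either way round below 0.06 rad and horizontal distance between lid_yellow and pot_yellow below 0.005 m and z of lid_yellow in the frame of pot_yellow between 0.054 and 0.061 m and angle between the z axis of lid_yellow and the z axis of pot_yellow, either way round below 0.06 rad and horizontal distance between lid_blue and pot_blue below 0.005 m and z of lid_blue in the frame of pot_blue between 0.06 and 0.067 m and angle between the z axis of lid_blue and the z axis of pot_blue, either way round below 0.06 rad); the robot touches nothing.
It fails at once if a pot is pushed away from its place (more than 40 mm) or tipped over (distance of any of pot_white, pot_sage, pot_yellow, pot_blue from where it was at the start of the episode above 0.04 m or angle between any of pot_white, pot_sage, pot_yellow, pot_blue's own z axis and vertical above 0.4 rad).
It fails at once if the brown cup is pushed away (more than 30 mm) or tipped over (distance of cup from where it was at the start of the episode above 0.03 m or angle between cup's own z axis and vertical above 0.4 rad).
It fails at once if the black-capped jar is pushed away (more than 30 mm) or tipped over (distance of honey_jar from where it was at the start of the episode above 0.03 m or angle between honey_jar's own z axis and vertical above 0.4 rad).
It also fails if it takes over 99 s, if anything falls off the work surface, if the arm or the gripper's body presses on something with over 40 N, if the wrist force passes 120 N, or if a joint passes its speed limit or range.

## Working session

There is one attempt and no reset: what is moved stays moved. The work goes in short steps, each a Python script; the robot and the scene stay as the last script left them, time stands still between calls to the robot, and variables do not carry over. Pictures are saved under pics/ and viewed, and the job is handed in when it is done.

```bash
mkdir -p pics; ls; cat > h.py <<'E'
import numpy as np, cv2
from bench import *
def snap(cam,fn):
    im=read_camera(cam); cv2.imwrite('pics/'+fn,im[:,:,::-1]); return im
def ray(cam,uv,P=None):
    P=P or camera_params(cam); K=np.array(P['K']); T=np.array(P['camera_from_world'])
    a=np.array([(uv[0]-K[0,2])/K[0,0],(uv[1]-K[1,2])/K[1,1]])
    if cam=='wrist':
        r=np.hypot(*a); d=np.r_[a/r*np.sin(r),np.cos(r)] if r>1e-9 else np.array([0,0,1.])
    else: d=np.r_[a,1]
    R=T[:3,:3]; return -R.T@T[:3,3], R.T@d
def atz(cam,uv,z,P=None):
    o,d=ray(cam,uv,P); return (o+d*(z-o[2])/d[2])
def proj(cam,p,P=None):
    P=P or camera_params(cam); K=np.array(P['K']); T=np.array(P['camera_from_world'])
    c=T[:3,:3]@p+T[:3,3]
    if cam=='wrist':
        n=np.hypot(c[0],c[1]); t=np.arctan2(n,c[2]); a=c[:2]/max(n,1e-12)*t
    else: a=c[:2]/c[2]
    return np.array([K[0,0]*a[0]+K[0,2],K[1,1]*a[1]+K[1,2]])
E
python3 - <<'E'
from h import *
for c in ['scene','top']:
    snap(c,c+'0.png')
    P=camera_params(c);o,d=ray(c,(320,240));print(c,o,d,np.array(P['K'])[0,0])
    for n in ['lid_white','pot_white','lid_sage','pot_sage','lid_yellow','pot_yellow','lid_blue','pot_blue','cup','honey_jar']:
        print(n,[(np.round(r['at']).tolist(),round(r['confidence'],2)) for r in look_for(c,n)[:4]])
E
```

```text
pics
scene [-0.31952369 -0.5066405   0.49700393] [ 0.74299041  0.53887146 -0.39702453] 489.2782729897357
lid_white [([443.0, 271.0], 0.66), ([331.0, 281.0], 0.53)]
pot_white [([463.0, 307.0], 0.81)]
lid_sage [([318.0, 237.0], 0.66)]
pot_sage [([391.0, 278.0], 0.96), ([480.0, 282.0], 0.74)]
lid_yellow [([321.0, 248.0], 0.66)]
pot_yellow [([218.0, 252.0], 0.7)]
lid_blue [([320.0, 260.0], 0.86)]
pot_blue [([268.0, 248.0], 0.87)]
cup [([330.0, 280.0], 0.77)]
honey_jar [([388.0, 234.0], 0.73)]
top [0.38011422 0.06643076 1.05556667] [ 0.11681481 -0.01006265 -0.99314091] 445.9271425859877
lid_white [([310.0, 242.0], 0.83), ([173.0, 309.0], 0.54), ([420.0, 209.0], 0.49)]
pot_white [([458.0, 261.0], 0.66)]
lid_sage [([310.0, 252.0], 0.59)]
pot_sage [([385.0, 247.0], 0.92), ([461.0, 216.0], 0.78)]
lid_yellow [([311.0, 254.0], 0.6), ([307.0, 251.0], 0.28)]
pot_yellow [([218.0, 292.0], 0.7)]
lid_blue [([302.0, 257.0], 0.51)]
pot_blue [([259.0, 260.0], 0.7)]
cup [([350.0, 284.0], 0.71)]
honey_jar [([352.0, 181.0], 0.75)]
```

View pics/scene0.png

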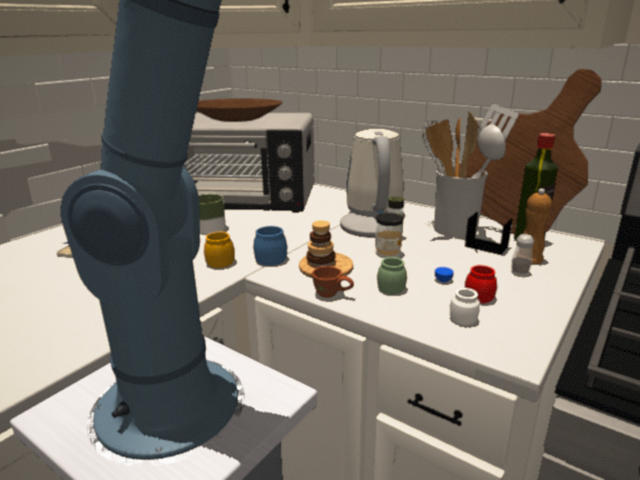

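View pics/top0.png

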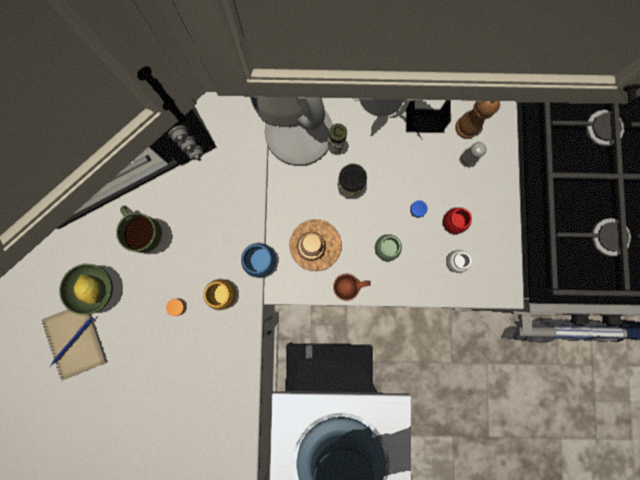

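```bash
python3 -c "
import cv2
a=cv2.imread('pics/top0.png');cv2.imwrite('pics/topc.png',cv2.resize(a[160:340,150:510],(800,400),interpolation=cv2.INTER_CUBIC))"
```

```text
(no output)
```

View pics/topc.png

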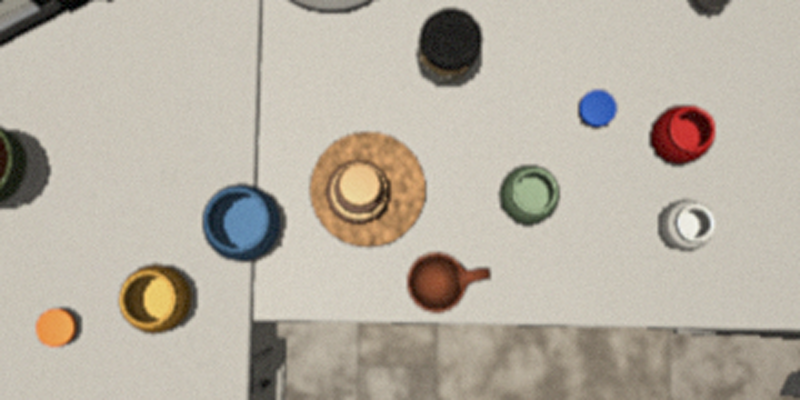

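The scene shows the whole layout. In the top view, the lid stack on the cork mat is at (311,245). The pots are blue (259,260), yellow (220,294), sage (388,247) and white (459,261). The look-alikes are the blue disc (419,209), orange disc (176,307) and red pot (458,220), and I'll leave all three alone. The pots I want are identified by colour, and the crop confirms them.

```bash
python3 - <<'E'
from h import *
o=read_tcp_rot();print('rot',o, read_time_s())
for n,uv,z in [('mat',(315.5,245),.012),('lidtop',(311,243.5),.108),('white',(460.5,260),.056),('sage',(388.5,246.5),.062),('yellow',(220.5,293.5),.068),('blue',(258.5,259.5),.074),('cup',(346,287),.05),('jar',(353,179),.094)]:
    p=atz('top',uv,z);print(n,p.round(4),np.hypot(p[0],p[1]).round(3))
P=camera_params('wrist');c,d=ray('wrist',(P['K'][0][2],P['K'][1][2]));print(c,d,P['K'],read_eef_pos())
E
```

```text
rot [ 9.86018278e-01  1.66637198e-01 -1.60759142e-06 -2.51147301e-05] 1.1
mat [0.4908 0.0663 0.012 ] 0.495
lidtop [0.4837 0.0759 0.108 ] 0.49
white [ 0.458  -0.2603  0.056 ] 0.527
sage [ 0.485  -0.0974  0.062 ] 0.495
yellow [0.374  0.2731 0.068 ] 0.463
blue [0.4499 0.1913 0.074 ] 0.489
cup [ 0.3932 -0.0038  0.05  ] 0.393
jar [ 0.63   -0.0139  0.094 ] 0.63
[ 0.28994319 -0.58593915  0.3748242 ] [-0.29574642 -0.10380135 -0.9496101 ] [[371.64829954   0.         320.70413951]
 [  0.         371.64829954 234.50051623]
 [  0.           0.           1.        ]] [ 0.21358197 -0.61390804  0.25026361]
```

```bash
cat >> h.py <<'E'
Q=[1,0,0,0]
POS=dict(stack=(.485,.072),white=(.458,-.2603),sage=(.485,-.0974),yellow=(.374,.2731),blue=(.4499,.1913))
E
python3 - <<'E'
from h import *
import json
out={}
for n in ['white','sage','stack','blue','yellow']:
    x,y=POS[n]
    print(n,read_time_s(),inverse_kinematics([x,y,.2],Q) is not None)
    try: move_ptp([x,y,.2 if n!='stack' else .23],Q)
    except MotionError as e: print(e); continue
    P=camera_params('wrist'); snap('wrist','w_%s.png'%n); out[n]={k:np.array(P[k]).tolist() for k in ('K','camera_from_world')}
    print(read_eef_pos().round(4) if hasattr(read_eef_pos(),'round') else read_eef_pos())
json.dump(out,open('P.json','w'))
a=[cv2.imread('pics/w_%s.png'%n) for n in ['white','sage','blue','yellow']]
cv2.imwrite('pics/m.png',cv2.resize(np.vstack([np.hstack(a[:2]),np.hstack(a[2:])]),(800,600)))
print(read_time_s())
E
```

```text
white 1.1 True
[ 0.4576 -0.262   0.2002]
sage 2.7417 True
[ 0.4849 -0.0996  0.2   ]
stack 3.4917 True
[0.4853 0.0691 0.2296]
blue 4.2667 True
[0.4508 0.1889 0.1996]
yellow 4.8917 True
[0.3755 0.2715 0.2002]
5.4667
```

View pics/m.png

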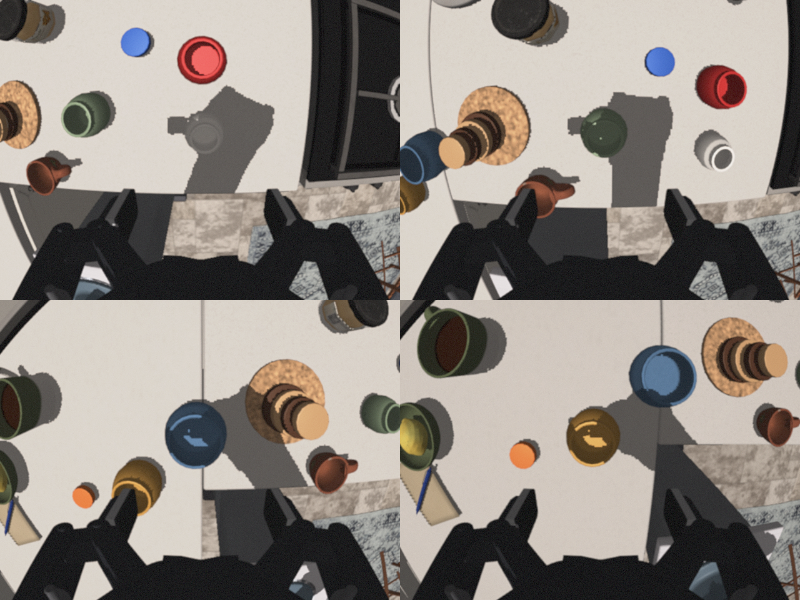

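View pics/w_stack.png

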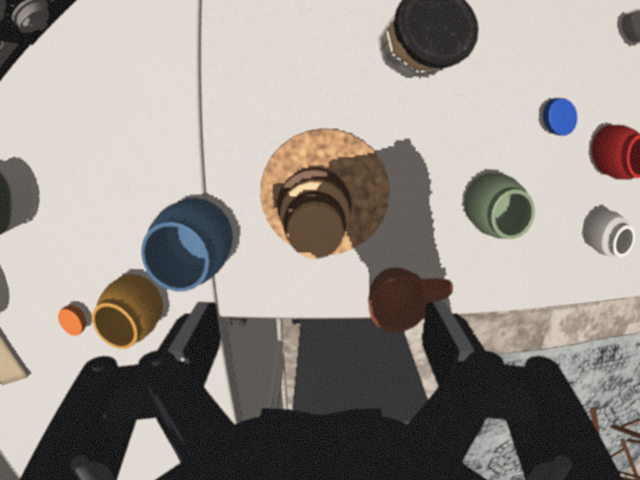

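```bash
cat >> h.py <<'E'
import json
def circ(cam,P,c,z,r):
    t=np.linspace(0,2*np.pi,90,endpoint=False)
    return np.array([proj(cam,np.array([c[0]+r*np.cos(a),c[1]+r*np.sin(a),z]),P) for a in t])
def fit(im,cam,P,c0,zrs,R=.009,step=.0005):
    g=cv2.GaussianBlur(im.astype(np.float32),(0,0),1.0)
    gm=np.zeros(im.shape[:2],np.float32)
    for k in range(3):
        gx=cv2.Sobel(g[:,:,k],cv2.CV_32F,1,0);gy=cv2.Sobel(g[:,:,k],cv2.CV_32F,0,1);gm=np.maximum(gm,np.hypot(gx,gy))
    gm=np.log1p(gm/15)
    best=None
    for st,rr in ((.0015,R),(step,.002)):
        cc=c0 if best is None else best[1]
        for dx in np.arange(-rr,rr+1e-9,st):
            for dy in np.arange(-rr,rr+1e-9,st):
                c=(cc[0]+dx,cc[1]+dy); s=0
                for z,r in zrs:
                    q=circ(cam,P,c,z,r)[::2].astype(np.float32)
                    s+=cv2.remap(gm,q[None,:,0],q[None,:,1],cv2.INTER_LINEAR).mean()
                if best is None or s>best[0]: best=(s,c)
    return best
POT=dict(white=(.056,.019,.015),sage=(.062,.0235,.0195),yellow=(.068,.028,.024),blue=(.074,.0325,.0285))
LID=dict(white=(.084,.020),sage=(.060,.0245),yellow=(.036,.029),blue=(.012,.0335))
E
cat > f.py <<'E'
from h import *
Ps=json.load(open('P.json'))
views=[('sage','white'),('white','white'),('sage','sage'),('white','sage'),('stack','sage'),('yellow','blue'),('blue','blue'),('stack','blue'),('yellow','yellow'),('stack','yellow'),('top','white'),('top','sage'),('top','blue'),('top','yellow'),('stack','L'),('blue','L'),('sage','L'),('yellow','L'),('top','L')]
crops=[]
for v,n in views:
    if v=='top': cam,im,P='top',cv2.imread('pics/top0.png'),camera_params('top')
    else: cam,im,P='wrist',cv2.imread('pics/w_%s.png'%v),Ps[v]
    if n=='L': zr=[(.108,.020)];c0=(.484,.075)
    else: z,a,b=POT[n]; zr=[(z,a),(z,b)];c0=POS[n]
    s,c=fit(im,cam,P,c0,zr); print(v,n,round(float(s),2),np.round(c,4))
    q=circ(cam,P,c,zr[0][0],zr[0][1]); m=q.mean(0).astype(int); S=5
    m=np.clip(m,[25,25],[614,454]);cr=cv2.resize(im[m[1]-25:m[1]+25,m[0]-25:m[0]+25].copy(),(150,150),interpolation=cv2.INTER_CUBIC) if 0 else cv2.resize(im[max(m[1]-40,0):m[1]+40,max(m[0]-40,0):m[0]+40],(160,150))
    o=np.maximum(m-40,0); h,w=im[o[1]:m[1]+40,o[0]:m[0]+40].shape[:2]
    for z,r in zr:
        qq=(circ(cam,P,c,z,r)-o+.5)*[160/w,150/h]
        cv2.polylines(cr,[qq.astype(int)],True,(255,0,255),1)
    cv2.putText(cr,v+'/'+n,(2,12),0,.4,(0,0,255),1); crops.append(cr)
crops.append(crops[0]*0)
cv2.imwrite('pics/fits.png',np.vstack([np.hstack(crops[i:i+5]) for i in range(0,20,5)]))
E
python3 f.py
```

```text
sage white 5.23 [ 0.459  -0.2663]
white white 1.99 [ 0.459  -0.2653]
sage sage 2.37 [ 0.488  -0.1014]
white sage 5.3 [ 0.4885 -0.1014]
stack sage 4.86 [ 0.488  -0.1019]
yellow blue 4.2 [0.4534 0.1968]
blue blue 3.85 [0.4534 0.1973]
stack blue 4.99 [0.4534 0.1973]
yellow yellow 4.03 [0.3735 0.2836]
stack yellow 5.92 [0.3735 0.2836]
top white 4.73 [ 0.4545 -0.2523]
top sage 4.72 [ 0.4805 -0.1044]
top blue 5.16 [0.4564 0.1963]
top yellow 5.57 [0.3725 0.2821]
stack L 2.29 [0.488  0.0755]
blue L 2.56 [0.4865 0.075 ]
sage L 2.95 [0.4865 0.0755]
yellow L 2.59 [0.4865 0.075 ]
top L 2.81 [0.4855 0.075 ]
```

View pics/fits.png

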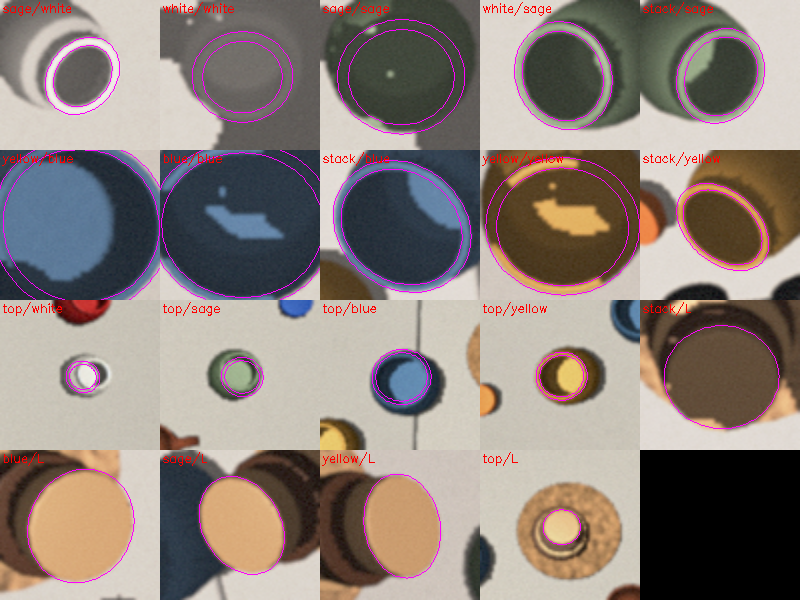

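The wrist fits agree across views within about 0.5 mm. The rims are at white (.459,-.266), sage (.488,-.1016), blue (.4534,.1971) and yellow (.3735,.2836). The top lid is at (.4865,.0752). The top-view fits for white and sage locked onto the wrong edges, as the overlay shows, so I'm dropping them. Next I pick the white lid.

```bash
cat >> h.py <<'E'
PC=dict(white=(.459,-.266),sage=(.488,-.1016),blue=(.4534,.1971),yellow=(.3735,.2836))
OFF=.023
def wview(fn):
    P=camera_params('wrist'); P={k:np.array(P[k]).tolist() for k in ('K','camera_from_world')}
    return snap('wrist',fn)[:,:,::-1].copy(),P
def pick(n,c):
    z,r=LID[n]; move_gripper(min(.085,2*r+.020))
    move_ptp([*c,z+.08],Q); movel([*c,z+OFF],speed=.1); pause(.2)
    move_gripper(max(2*r-.02,0.),25); print('gap',read_finger_gap(),'tcp',np.round(read_eef_pos(),4),'t',read_time_s())
    movel([*c,z+OFF+.07],speed=.15); pause(.3); print('gap',read_finger_gap(),np.round(read_ft_force(),2))
def heldfit(n,fn):
    im,P=wview(fn); e=np.array(read_eef_pos()); r=LID[n][1]; res=[]
    for k in (0.,):
        s,c=fit(im,'wrist',P,e[:2],[(e[2]-OFF+.024+k,r)],R=.006); print('held',n,round(float(s),2),'offset mm',np.round((np.array(c)-e[:2])*1e3,2))
    cv2.polylines(im,[circ('wrist',P,c,e[2]-OFF+.024,r).astype(int)],True,(255,0,255),1); cv2.imwrite('pics/'+fn,im)
E
python3 - <<'E'
from h import *
pick('white',(.4865,.0752)); heldfit('white','h_white.png')
E
```

```text
gap 0.03889103311321133 tcp [0.487  0.0748 0.1075] t 7.9833
gap 0.03893874052261367 [-0.53 -0.55 -1.18]
held white 1.64 offset mm [0.  1.5]
```

View pics/h_white.png

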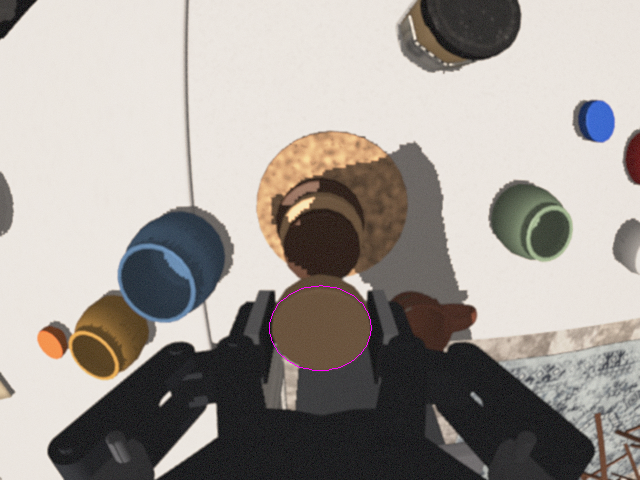

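```bash
cat >> h.py <<'E'
def hover(n,fn,lz=.03,dx=-.06):
    c=PC[n]; zr,a,b=POT[n]; z=zr-.010+OFF+lz
    move_ptp([c[0]+dx,c[1],max(z,.18)],Q); movel([c[0]+dx,c[1],z]); pause(.4)
    im,P=wview(fn); e=np.array(read_eef_pos()); r=LID[n][1]
    s1,l=fit(im,'wrist',P,e[:2],[(e[2]-OFF+.024,r)],R=.006)
    s2,p=fit(im,'wrist',P,c,[(zr,a),(zr,b)],R=.008)
    T=np.array(P['camera_from_world']); o=-T[:3,:3].T@T[:3,3]
    print(n,'lid',round(float(s1),2),np.round((np.array(l)-e[:2])*1e3,2),'pot',round(float(s2),2),np.round(p,4),'cam-tcp',np.round(o-e,4),'axis',np.round(T[2,:3],4))
    for q in (circ('wrist',P,l,e[2]-OFF+.024,r),circ('wrist',P,p,zr,a),circ('wrist',P,p,zr,b)):
        cv2.polylines(im,[q.astype(int)],True,(255,0,255),1)
    cv2.imwrite('pics/'+fn,im); return np.array(l)-e[:2],np.array(p)
E
python3 - <<'E'
from h import *
hover('white','hv_white.png')
move_ptp([.40,-.266,.16],[0,1,0,0]); pause(.4)
P=wview('rot_white.png')[1]; im=cv2.imread('pics/rot_white.png')
e=np.array(read_eef_pos());print(e,[ (round(float(s),2),np.round(c,4)) for s,c in [fit(im,'wrist',P,e[:2],[(e[2]+.001,.020)],R=.006)]],np.round(read_qpos(),2),read_time_s())
for n in ('white','sage'):
    z,a,b=POT[n]; s,c=fit(im,'wrist',P,PC[n],[(z,a),(z,b)]); print(n,s,np.round(c,4))
E
```

```text
white lid 1.8 [0.5 1.5] pot 3.96 [ 0.459  -0.2655] cam-tcp [0.0808 0.0016 0.1248] axis [-0.3122 -0.0016 -0.95  ]
[ 0.40003963 -0.26600721  0.16000262] [(1.8, array([ 0.4005, -0.2645]))] [ 1.14  0.24 -0.7   2.05  0.2   0.91  1.91] 14.4333
white 1.1911705 [ 0.448 -0.277]
sage 5.5095167 [ 0.4885 -0.1016]
```

View pics/hv_white.png

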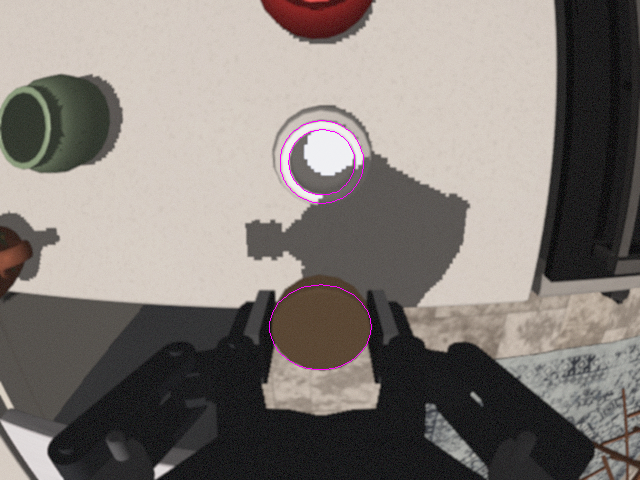

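View pics/rot_white.png

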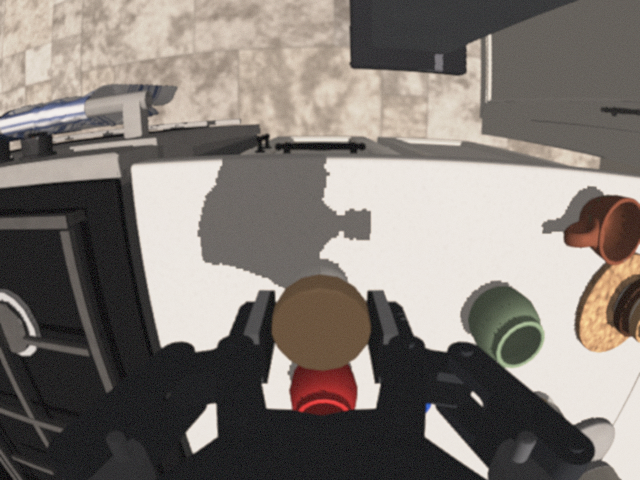

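The held lid reads +1.5 mm in y in both tool orientations. That makes it a world-frame camera offset, so true y = measured − 1.5 mm. The sage pot reads the same from the rotated view. Now I place the white lid.

```bash
cat >> h.py <<'E'
BIAS=np.array([.0003,.0015])
def place(n,c):
    zs=POT[n][0]-.010+OFF; r=LID[n][1]
    move_ptp([*c,max(zs+.06,.16)],Q); movel([*c,zs+.012],speed=.12); pause(.3); f0=np.array(read_ft_force())
    for dz in (.009,.006,.004,.002,.0005,-.0005):
        movel([*c,zs+dz],speed=.03); pause(.1); f=np.array(read_ft_force())-f0; print(dz,np.round(f,2),np.round(np.array(read_eef_pos())-[*c,zs],4))
        if f[2]>8: break
    return f
def release(n,c):
    zs=POT[n][0]-.010+OFF; r=LID[n][1]
    move_gripper(min(.085,2*r+.014)); pause(.2); movel([*c,zs+.07],speed=.15)
E
python3 - <<'E'
from h import *
c=np.array([.4587,-.2671]); place('white',c); print(read_finger_gap(),read_time_s())
E
```

```text
0.009 [-0.41  0.29  0.75] [-0.      0.      0.0089]
0.006 [1.1  0.3  0.33] [-0.    -0.     0.006]
0.004 [ 0.55  0.08 -0.2 ] [-0.    -0.     0.004]
0.002 [0.78 0.17 0.18] [0.    0.    0.002]
0.0005 [1.1  1.02 1.05] [ 0.0002 -0.0001  0.0007]
-0.0005 [-0.13  1.77  7.99] [ 0.0003 -0.0001  0.0004]
0.039002221522405386 19.6417
```

```bash
cat >> h.py <<'E'
def look(xyz,items,fn):
    """items: (label, z, r, c0). returns bias-corrected centres"""
    move_ptp(xyz,Q); pause(.3); im,P=wview(fn); raw=im.copy(); out=[]
    for l,z,r,c0 in items:
        s,c=fit(raw,'wrist',P,np.array(c0)+BIAS,[(z,r)],R=.006); out.append(np.array(c)-BIAS); print(l,round(float(s),2),'true',np.round(out[-1],4))
        cv2.polylines(im,[circ('wrist',P,c,z,r).astype(int)],True,(255,0,255),1)
    cv2.imwrite('pics/'+fn,im); print('t',read_time_s()); return out
E
python3 - <<'E'
from h import *
release('white',(.4587,-.2671))
look([.485,-.0974,.2],[('white on pot',.070,.020,(.4587,-.2671)),('sage lid',.084,.0245,(.486,.074))],'s1.png')
E
```

```text
white on pot 2.67 true [ 0.4582 -0.2676]
sage lid 2.5 true [0.485  0.0745]
t 21.8667
```

View pics/s1.png

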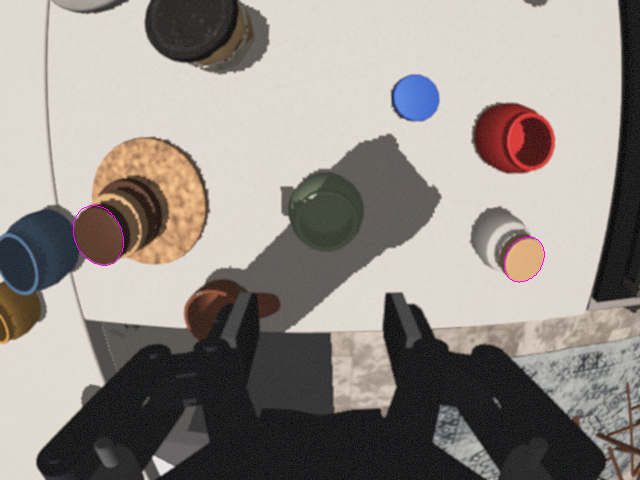

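The white lid sits flat on its pot at (523,259). The sage lid on top of the stack at (99,235) fits well, so I pick and place it next.

```bash
python3 - <<'E'
from h import *
pick('sage',(.485,.0745)); heldfit('sage','h_sage.png')
c=np.array(PC['sage'])-BIAS; print(c)
f=place('sage',c); print(read_finger_gap(),read_time_s())
E
```

```text
gap 0.047911105719983166 tcp [0.4853 0.0747 0.0835] t 24.1583
gap 0.04797269757514374 [ 0.21 -0.06 -0.4 ]
held sage 1.48 offset mm [1.  1.5]
[ 0.4877 -0.1031]
0.009 [ 1.34  0.57 -0.74] [-0.0001 -0.      0.0089]
0.006 [ 1.03  0.88 -0.59] [-0.     -0.      0.0059]
0.004 [ 0.28  0.96 -0.93] [ 0.    -0.     0.004]
0.002 [ 0.39  2.13 -1.16] [-0.0001 -0.      0.002 ]
0.0005 [1.16 1.65 0.52] [0.0002 0.0001 0.0005]
-0.0005 [-1.25  2.84  7.18] [0.0003 0.     0.0004]
0.04826402134268761 29.025
```

```bash
python3 - <<'E'
from h import *
release('sage',(.4877,-.1031))
look([.45,.18,.2],[('sage on pot',.076,.0245,(.4877,-.1031)),('yellow lid',.060,.029,(.486,.074))],'s2.png')
E
```

```text
sage on pot 1.57 true [ 0.4877 -0.1026]
yellow lid 1.87 true [0.485 0.075]
t 31.6083
```

View pics/s2.png

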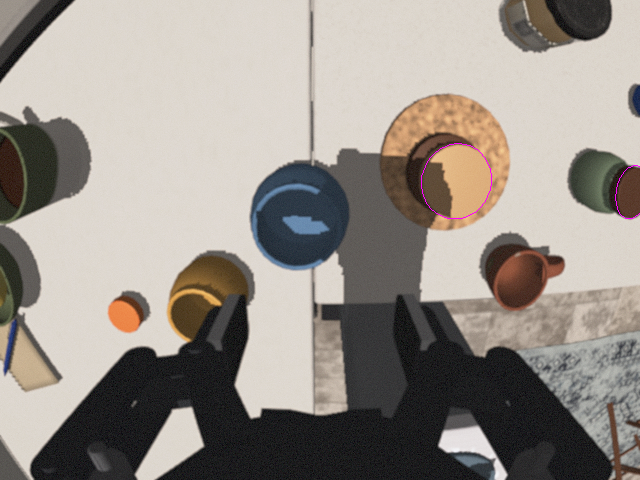

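Sage is seated, and the yellow lid fit on the stack at (456,181) is good.

```bash
python3 - <<'E'
from h import *
pick('yellow',(.485,.075)); heldfit('yellow','h_yellow.png')
c=np.array(PC['yellow'])-BIAS
f=place('yellow',c); print(read_finger_gap(),read_time_s())
E
```

```text
gap 0.05726310126582351 tcp [0.4853 0.0751 0.0595] t 33.7583
gap 0.05673715096394103 [ 0.31 -0.29  0.34]
held yellow 1.69 offset mm [1.5 1.5]
0.009 [-0.26 -0.36  0.52] [-0.0001 -0.      0.0089]
0.006 [-0.94  0.84  0.38] [ 0.     -0.      0.0059]
0.004 [-0.41  0.36  0.75] [ 0.    -0.     0.004]
0.002 [-0.26  1.21 -0.34] [-0.    -0.     0.002]
0.0005 [-0.2   0.77  1.08] [0.0002 0.0001 0.0006]
-0.0005 [-3.12 -1.24 11.16] [0.0002 0.0002 0.0004]
0.05709386811618319 38.775
```

```bash
python3 - <<'E'
from h import *
release('yellow',np.array(PC['yellow'])-BIAS)
look([.40,.23,.2],[('yellow on pot',.082,.029,(.3732,.2821)),('blue lid',.036,.0335,(.486,.075)),('blue pot',.074,.0325,(.4531,.1956))],'s3.png')
E
```

```text
yellow on pot 2.38 true [0.3732 0.2821]
blue lid 2.54 true [0.487  0.0755]
blue pot 2.15 true [0.4526 0.1956]
t 40.65
```

View pics/s3.png

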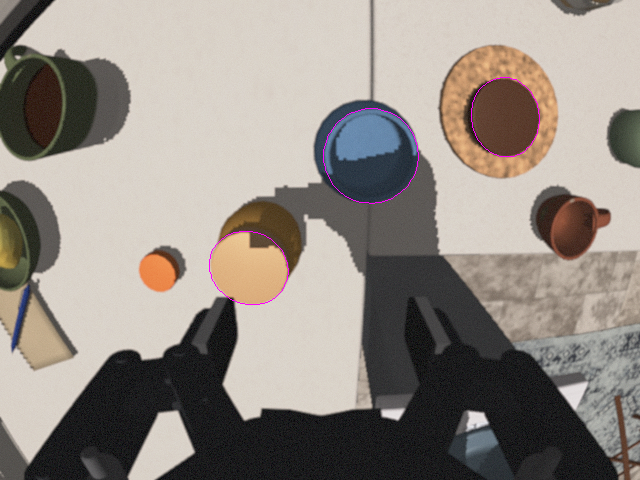

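Yellow is seated and the blue lid is clear on the mat at (505,117). It's the last one.

```bash
python3 - <<'E'
from h import *
pick('blue',(.487,.0755)); heldfit('blue','h_blue.png')
c=np.array(PC['blue'])-BIAS
f=place('blue',c); print(read_finger_gap(),read_time_s())
E
```

```text
gap 0.06586685983834024 tcp [0.4873 0.0756 0.0356] t 43.0833
gap 0.06606300070678803 [-0.07  0.36 -0.51]
held blue 1.78 offset mm [1.5 1.5]
0.009 [ 0.58 -0.71  1.3 ] [-0.0001  0.      0.0089]
0.006 [ 0.99 -1.4   0.78] [-0.     -0.0001  0.0059]
0.004 [ 0.32 -1.17  0.61] [-0.    -0.     0.004]
0.002 [ 0.43 -0.64  0.29] [-0.     0.     0.002]
0.0005 [ 0.95 -1.69  2.39] [0.0003 0.0001 0.0007]
-0.0005 [-1.34 -2.42 10.79] [0.0004 0.0001 0.0005]
0.06552598830721924 47.7167
```

```bash
python3 - <<'E'
from h import *
release('blue',np.array(PC['blue'])-BIAS)
look([.47,.06,.25],[('blue on pot',.088,.0335,(.4531,.1956)),('yellow on pot',.082,.029,(.3732,.2821)),('sage on pot',.076,.0245,(.4877,-.1031)),('white',.070,.020,(.4587,-.2671))],'s4.png')
snap('top','top4.png');snap('scene','scene4.png')
a=cv2.imread('pics/top4.png');b=cv2.imread('pics/scene4.png')
cv2.imwrite('pics/fin.png',np.vstack([cv2.resize(a[180:320,170:490],(690,300),interpolation=cv2.INTER_CUBIC),cv2.resize(b[200:350,180:520],(690,300),interpolation=cv2.INTER_CUBIC)]))
E
```

```text
blue on pot 2.48 true [0.4531 0.1956]
yellow on pot 2.8 true [0.3737 0.2821]
sage on pot 2.73 true [ 0.4877 -0.1031]
white 2.71 true [ 0.4582 -0.2676]
t 49.8833
```

View pics/s4.png

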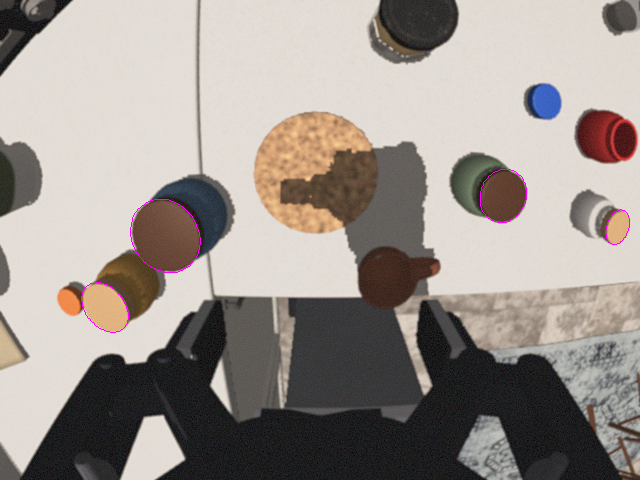

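View pics/fin.png

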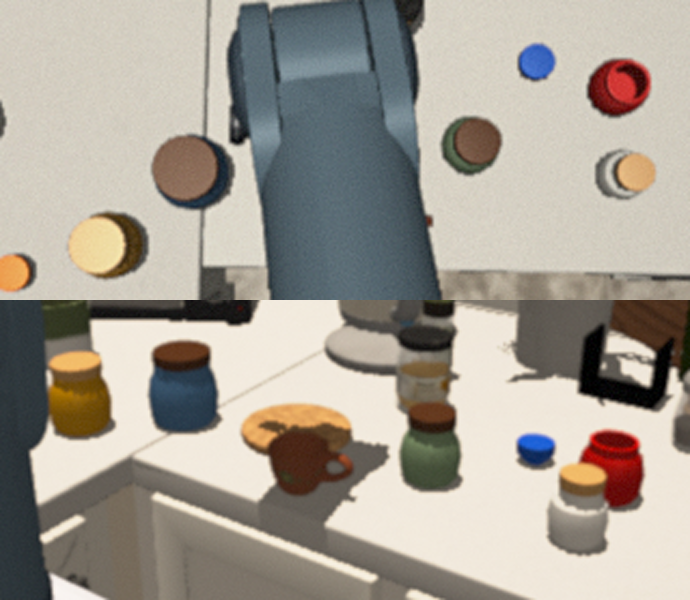

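All four lids sit flat and centred on their own pots. The cup and jar are in place and the robot is clear, so I'm handing it in.

```bash
python3 -c "
from bench import *
pause(.3); print(read_time_s(), read_ft_force()); sign_off()"
```

```text
50.2833 [ 0.46831664  0.24813371 -0.08516363]
the job is handed in; nothing more can be done
```

All four lids are on their own pots, and I handed the job in at about 50 s of the 99 s allowed; sign-off gives no verdict. I took the stack apart from the top (white, sage, yellow, blue) and pressed each lid home until I felt 7–11 N of contact at seat height.

**Final checks:**
- **Centring:** wrist-camera fits put each lid within about 1 mm of where its pot's mouth was measured before placing.
- **Seating:** in the last pictures the lids lie flat on the rims. I judged flatness by eye and did not measure the angle.
- **Bystanders:** the brown cup, the black-capped jar and the look-alikes (red pot, blue and orange discs) appear undisturbed, and the gripper was clear of everything.

**Disagreements:**
- **Top camera:** its fits for the white and sage pots locked onto the wrong edges, so I dropped them.
- **Wrist camera:** it read about 1.5 mm too far in y, in both tool orientations, and I corrected for that. The x reading of held lids also drifted up to 1.5 mm; I left that alone, and every lid still went in without catching.

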